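Unscrew the cover cap of the housing and lay it in the empty tray

TASK

Unscrew the round cover cap from the steel housing held in the vice, turning it anticlockwise in several regrasped turns until it is off its thread, not forcing it, and lift it clear. Set it down, without dropping it, upright (open side down) and flat on the floor of the empty blue tray, let go of it, and leave everything else where it is.

Things in the scene. Friction and masses are not known exactly. Their poses are not given: they have to be found in the camera images.
- housing: Fixed: steel block 94 (x) x 84 (y) mm, top face 90 mm above the bench, clamped along its x in a grey vice 150 mm long with jaws 65 mm high; the vice's screw and T-bar reach 101 mm from the centre at +x, 42 mm high. A round threaded neck stands in the middle of the top face. Origin: on the bench under the neck; z up. Position and yaw vary.
- cap: Loose round aluminium cap, fluted side, 52 mm diameter (53 over the flutes), 27 mm tall, closed top, open below, 75 to 155 g. Origin: centre of its open lower rim; z up through the closed top. It starts screwed home on the neck, lower rim 6 mm above the block's top face (96 mm above the bench). Grip it across its diameter at any yaw; centred, a 35 N grip is ample; it turns easily and stays put.
- cap_mark (a point): A dark dot, 6 mm across, on the cap's top face, 20 mm from its axis along the cap's +x. Screwed home it points along the housing's +x within 0.2 rad; it shows how far the cap has turned.
- neck (a point): Centre of the steel neck's rim, 117 mm above the bench and 27 mm above the block; 41 mm across the thread; axes as the housing's. Right-hand thread: anticlockwise from above the cap rises 13 mm per turn (play 1.5 mm up and down, 1 mm sideways) and is off after about 290 degrees, risen about 11 mm; then it lifts straight up, clear once its lower rim is above the neck's rim.
- tray_empty: Fixed: the blue shallow tray with nothing in it, 190 (x) x 160 (y) mm outside, walls 4 mm thick and 28 mm high, floor 4 mm thick. Origin: centre of its underside, on the bench; z up. It may stand to the left or the right of the housing.
- tray_parts: Fixed: the other, identical blue tray, with two finished steel parts in it. Origin: centre of its underside.
- part_a: Bystander: plain steel block 50 x 40 x 30 mm in the other tray. Origin: centre of its underside.
- part_b: Bystander: steel plate 60 x 45 x 18 mm with a round boss, in the other tray. Origin: centre of its underside.
- driver: Bystander: screwdriver with a black handle, about 200 mm long, lying across on the bench beyond the housing.
- jar: Bystander: small amber glass jar with a black cap, 44 mm diameter, 55 mm tall, standing on the bench beyond the housing. Origin: centre of its underside.
Things that resemble listed ones, but are neither listed nor needed, are in the scene too. What is shaped like the cap but purple is not meant. What is shaped like the tray_empty but brown is not meant.

How it is judged:
By the outcome, as a careful person would: the job done as asked, in the order asked, and still so for the second after the job is handed in, with the robot touching nothing.
It also fails if it takes over 61 s, if anything falls off the work surface, if the arm or the gripper's body presses on something with over 40 N, if the wrist force passes 120 N, or if a joint passes its speed limit or range.

ROBOT

A 6-joint arm with a two-finger parallel gripper is mounted at the origin on the work surface. World frame = base frame: x ahead of the robot, y to its left, z up, the work surface at z = 0. Lengths are in m, angles in rad, forces in N, time in s.
With the tool pointing down it reaches from about 0.35 to 0.775 m from the base axis. Payload 5.5 kg.
Tool frame: the origin (TCP) lies between the finger pads; the fingertips stand 17 mm ahead of it and the grasp point (between the pads) lies 2 mm behind it (env.finger_overhang is the distance from the TCP to the fingertips, in m); z points along the fingers, y is the line along which they close (so a half turn about z gives the same grasp; the last joint's range is limited). The gripper opens to 85 mm and grips with 20 to 120 N. Pads are 22 mm wide; open, the fingers measure 114 mm over their backs; the gripper's body (76 mm by 85 mm) begins 54 mm behind the grasp point. The pads swing forward as they close: fully open they stand 13 mm farther back than shut.
Start: joints at [1.168, 0.313, 0.046, 1.304, 0, 1.431], TCP at [0.149, 0.555, 0.248] pointing down, gripper open.
Joint ranges: [-2.76, 2.76], [-0.86, 1.69], [-1.03, 1.26], [-2.2, 2.34], [-1.47, 1.5], [-3.14, 3.14]. Speed limits (rad/s): [2.57, 2.57, 3.14, 3.14, 3.14, 3.14].

INTERFACE

Orientations are given as a unit quaternion [w, x, y, z].
In Python, from workcell import env gives the robot as it stands. The module is installed in compiled form; this text tells all that it offers.
- The arm moves only by the shell command python3 -m pendant 'ROWS' [FORCE]. ROWS is JSON, a list of rows, each a list of 5 numbers: the gripper's target within -1 to 1 (fully open at 1, half-way at 0, shut at -1), then the shift along the tool's x, y, z in m, then the turn about the tool's z in rad. A call has 1 to 8 rows; each row shifts and turns the commanded pose from where the row before left it, along the tool's axes as they then stand; what a row does not reach is not made up. A row lasts 1/8 s, in which the tool goes at most 62.5 mm and 10.7 degrees, less where a joint would pass 70% of its speed; a pose out of reach is approached as far as the arm can. A call with a gripper value outside its range is refused whole. The fingers move at their own pace and stop on an object; FORCE is the grip in N (left out, the last holds). Time passes only in rows, so rows that do not move let the fingers close. It gives the time, the measured TCP pose, the force, the opening and the grip force at its end, in the units of the state.
- env.get_state(): the state, without advancing time (a new reading comes with each control period).
- env.read_camera(name): name is "scene" or "top" or "wrist"; returns the picture (420x560x3 uint8, red, green, blue); there is no depth.
- env.calibration(name): a dict with "K" (3x3 intrinsics, pixels), "distortion" ([k1, k2, p1, p2, k3] as OpenCV has them; the pictures are not rectified), "T" (4x4, takes a point from camera to world coordinates); the wrist camera has in their place "tool_from_camera" (4x4, takes a point from camera to tool coordinates, whose origin is the TCP and whose axes are the flange's). Camera axes: x right, y down, z forward; pixel columns grow to the right and rows downward; lengths in m; the calibration is good to about 2 mm. A picture is of the moment at which its call begins: read the wrist's pose just before it. calibration takes no time and is no camera call.
- env.hand_in(): hands the job in; it is judged then, once.
Trained networks look in the newest picture that a camera, given by its name, has taken for a name from the list of things; names that differ only in an ending like _2 or _b are one class to them, and where a whole thing is asked for, a point or a joint stands for the part that bears it (a point fixed in the world has none). Each returns a list of dicts, best first, with "score" (0 to 1); they miss things now and then, are a little off and sometimes report something else, mostly with a low value. They report only what shows in the picture. A call takes as long as a camera call. They do not tell look-alikes from the thing itself.
- env.recognise(camera, label): "centre" ([column, row] in pixels, amid what is visible of it).
The state is a dict: "clock": time; "joint_pos": joint angles; "qvel": joint speeds; "tau": joint torques, N m; "tcp_pos": TCP position; "orientation": TCP orientation; "wrist_force": force on the tool from outside, world axes, zero at the start; "ft_torque": the same for the moment, N m; "finger_gap": finger opening in m; "grip_force": force on a finger pad.
Only numpy, scipy, OpenCV 4.12 (cv2) and the standard library are available. Lean on these libraries where they do the work, as an engineer would, in place of code of your own. Each camera call takes 0.05 s, during which the arm holds its last target. There are 200 camera calls.

## Working session

There is one attempt and no reset: what is moved stays moved. The work goes in short steps, Python scripts to look and compute and a shell command to move; the robot and the scene stay as the last step left them, time stands still between calls to the robot, and variables do not carry over. Pictures are saved under pics/ and viewed, at most 10 in all, crops included, and the job is handed in when it is done.

```bash
mkdir -p pics
cat > h.py <<'E'
import numpy as np, cv2
from workcell import env
from scipy.spatial.transform import Rotation as R
def camT(n,s):
    c=env.calibration(n)
    if n!='wrist': return c,np.array(c['T'])
    T=np.eye(4);q=s['orientation'];T[:3,:3]=R.from_quat([q[1],q[2],q[3],q[0]]).as_matrix();T[:3,3]=s['tcp_pos']
    return c,T@np.array(c['tool_from_camera'])
def ray(n,px,z,s=None):
    c,T=camT(n,s)
    u=cv2.undistortPoints(np.array([[px]],float),np.array(c['K']),np.array(c['distortion']))[0,0]
    d=T[:3,:3]@[u[0],u[1],1];o=T[:3,3]
    return (o+d*(z-o[2])/d[2])[:2]
E
python3 - <<'E'
from h import *
np.set_printoptions(precision=4,suppress=True)
for n in ['top','scene']:
    s=env.get_state();im=env.read_camera(n);cv2.imwrite(f'pics/{n}0.png',im[:,:,::-1])
    for l,z in [('housing',.09),('cap',.123),('cap_mark',.123),('tray_empty',.004),('tray_parts',.004),('jar',.055),('driver',.01)]:
        for d in env.recognise(n,l)[:4]: print(n,l,np.round(d['centre'],1),round(d['score'],2),ray(n,d['centre'],z))
print(env.get_state())
E
```

```text
top housing [263.9 216.7] 0.58 [ 0.54   -0.0691]
top cap [254.  220.1] 0.8 [ 0.5291 -0.0453]
top cap [200.2 220.1] 0.61 [0.5257 0.0881]
top cap_mark [250.7 219.8] 0.92 [ 0.5297 -0.0371]
top cap_mark [335.1 240.6] 0.6 [ 0.4833 -0.2477]
top cap_mark [204.3 217.3] 0.57 [0.5329 0.0782]
top cap_mark [147.5 261.6] 0.36 [0.4195 0.2154]
top tray_empty [423.9 228.5] 0.77 [ 0.5232 -0.5096]
top tray_empty [335.2 238.9] 0.74 [ 0.4891 -0.2636]
top tray_parts [132.6 249.3] 0.57 [0.4464 0.2883]
top jar [304.6 150.6] 0.65 [ 0.7206 -0.1718]
top jar [245.2 216.5] 0.3 [ 0.5412 -0.0194]
top driver [235.4 143.8] 0.6 [0.7432 0.0162]
scene housing [306.3 227.6] 0.94 [0.5774 0.0028]
scene cap [308.2 200.4] 0.85 [ 0.5343 -0.0419]
scene cap [343.1 266.5] 0.67 [0.62   0.1617]
scene cap_mark [345.2 262.5] 0.97 [0.6088 0.1566]
scene cap_mark [307.1 201.5] 0.58 [ 0.5393 -0.0403]
scene tray_empty [268.  187.2] 0.93 [ 0.4854 -0.2676]
scene tray_empty [216.2 155.2] 0.6 [ 0.5158 -0.5123]
scene tray_empty [426.8 297.8] 0.44 [0.4497 0.2803]
scene tray_parts [428.6 298.7] 0.56 [0.4486 0.2845]
scene tray_parts [307.9 200.8] 0.45 [ 0.433  -0.1459]
scene jar [214.4 233.6] 0.81 [ 0.7438 -0.1453]
scene driver [262.6 284.5] 0.75 [0.7237 0.024 ]
scene driver [300.7 226.7] 0.21 [ 0.5262 -0.0705]
{'clock': 0.8, 'joint_pos': array([ 1.1684,  0.3132,  0.0461,  1.3036, -0.    ,  1.4312]), 'qvel': array([-0.0003, -0.0001,  0.0002,  0.0008, -0.0006,  0.0021]), 'tau': array([  0.0001, -48.0392,  29.8793,  -0.0001,  -0.0002,   0.    ]), 'tcp_pos': array([0.1494, 0.5553, 0.2483]), 'orientation': array([0.    , 0.131 , 0.9914, 0.    ]), 'wrist_force': array([-0.9075, -0.5076, -0.2578]), 'ft_torque': array([-0.0036, -0.0338, -0.005 ]), 'grip_force': 0.0, 'finger_gap': 0.0853466612962714}
```

View pics/top0.png

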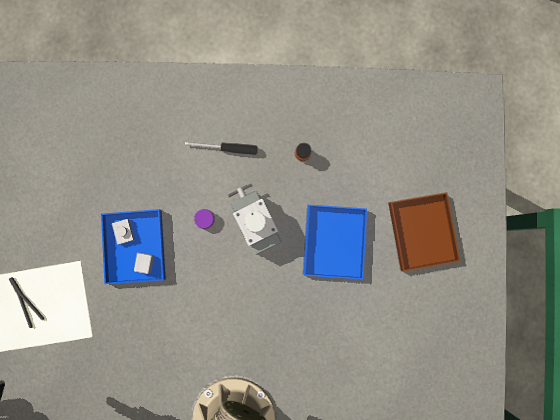

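View pics/scene0.png

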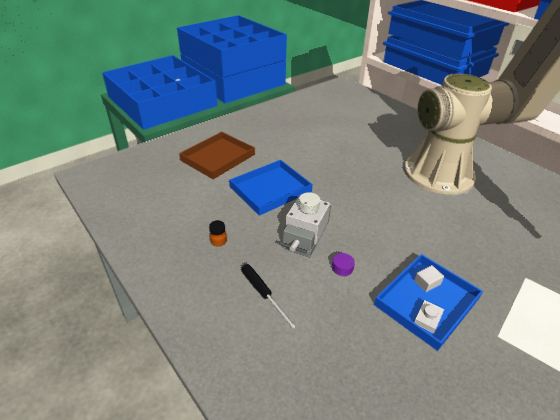

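The top view shows the housing with its cap at about (256,221) and the T-bar towards the upper left. The empty blue tray is at (335,241) and the parts tray at (133,247). The look-alikes are the purple cap (204,218) and the brown tray (424,232). The scene view agrees. Moving over the cap now.

```bash
r='x'; python3 -m pendant '[[1,-0.0375,-0.0345,0,0],[1,-0.0375,-0.0345,0,0],[1,-0.0375,-0.0345,0,0],[1,-0.0375,-0.0345,0,0],[1,-0.0375,-0.0345,0,0],[1,-0.0375,-0.0345,0,0],[1,-0.0375,-0.0345,0,0]]' 35
python3 -m pendant '[[1,-0.0375,-0.0345,0,0],[1,-0.0375,-0.0345,0,0],[1,-0.0375,-0.0345,0,0],[1,-0.0375,-0.0345,0,0],[1,-0.0375,-0.0345,0,0],[1,-0.0375,-0.0345,0,0],[1,-0.0375,-0.0345,0,0],[1,0,0,0,0]]'
python3 - <<'E'
from h import *
np.set_printoptions(precision=4,suppress=True)
print(env.finger_overhang, env.calibration('wrist')['tool_from_camera'])
s=env.get_state();n='wrist';im=env.read_camera(n);cv2.imwrite(f'pics/w1.png',im[:,:,::-1])
for l,z in [('cap',.123),('cap_mark',.123),('housing',.09)]:
    for d in env.recognise(n,l)[:4]: print(n,l,np.round(d['centre'],1),round(d['score'],2),ray(n,d['centre'],z,s))
print(s['tcp_pos'],s['joint_pos'],s['orientation'])
E
```

```text
clock: 1.68
tcp_pos: [0.3409, 0.2525, 0.2486]
orientation: [0.0, 0.131, 0.991, 0.0]
wrist_force: [0.5, 0.4, -0.3]
finger_gap: 0.0855
grip_force: 0.0
clock: 2.68
tcp_pos: [0.5325, -0.0505, 0.2477]
orientation: [0.0, 0.133, 0.991, -0.0]
wrist_force: [-0.0, 0.4, -0.9]
finger_gap: 0.0855
grip_force: 0.0
0.017 [[ 0.0002 -0.9626 -0.2708  0.0689]
 [ 1.      0.0001  0.0002 -0.0011]
 [-0.0002 -0.2708  0.9626 -0.1235]
 [ 0.      0.      0.      1.    ]]
wrist cap [426.6 136.6] 0.81 [0.5129 0.0544]
wrist cap [279.4 193.1] 0.71 [ 0.5244 -0.0494]
wrist cap_mark [284.5 192.8] 0.68 [ 0.5251 -0.046 ]
wrist cap_mark [426.2 140.5] 0.68 [0.5154 0.0537]
wrist housing [277.5 155.8] 0.64 [ 0.5042 -0.0453]
[ 0.5325 -0.0505  0.2477] [-0.2445  0.235  -0.0605  1.2748 -0.0003  0.0227] [ 0.0003  0.1332  0.9911 -0.0002]
```

View pics/w1.png

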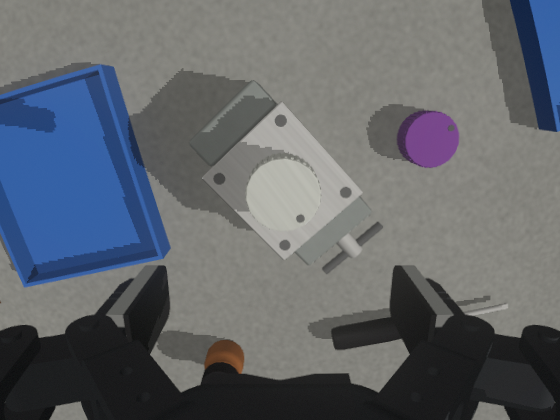

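The wrist view shows the cap's top as a disc around (284,193), with the dot at (300,218) toward the T-bar. The purple look-alike is at (428,138). I'll fit the disc next.

```bash
cat >> h.py <<'E'
def disc(im,near,lo=0.6):
    "centroid of bright low-texture top face by Hough circle near a pixel"
    g=cv2.medianBlur(cv2.cvtColor(im,cv2.COLOR_RGB2GRAY),5)
    c=cv2.HoughCircles(g,cv2.HOUGH_GRADIENT,1.0,5,param1=80,param2=12,minRadius=28,maxRadius=80)
    return sorted([tuple(np.round(x,1)) for x in c[0] if np.hypot(*(x[:2]-near))<15],key=lambda x:0)[:5]
E
python3 - <<'E'
from h import *
np.set_printoptions(precision=4,suppress=True)
s=env.get_state();im=cv2.imread('pics/w1.png')[:,:,::-1].copy()
for c in disc(im,(284,193)): print(c,ray('wrist',c[:2],.123,s))
m=ray('wrist',(300,218),.123,s);print('mark',m)
for e in [(246,193),(321,193),(284,232)]: print(e,ray('wrist',e,.123,s))
E
```

```text
(np.float32(285.5), np.float32(201.5), np.float32(43.2)) [ 0.5289 -0.043 ]
(np.float32(278.5), np.float32(186.5), np.float32(60.4)) [ 0.5175 -0.0449]
(np.float32(278.5), np.float32(179.5), np.float32(64.8)) [ 0.5129 -0.0436]
(np.float32(279.5), np.float32(203.5), np.float32(46.3)) [ 0.5292 -0.0473]
(np.float32(282.5), np.float32(193.5), np.float32(36.3)) [ 0.5229 -0.0435]
mark [ 0.5429 -0.0363]
(246, 193) [ 0.5162 -0.0673]
(321, 193) [ 0.5293 -0.0182]
(284, 232) [ 0.5499 -0.0496]
```

```bash
python3 -m pendant '[[1,0.006,0.002,0.03,0],[1,0.005,0.003,0.03,0],[1,0,0,0,0.175],[1,0,0,0,0.175],[1,0,0,0,0.175],[1,0,0,0,0.175],[1,0,0,0,0]]'
python3 - <<'E'
from h import *
np.set_printoptions(precision=4,suppress=True)
n='wrist'
s=env.get_state();im=env.read_camera(n);cv2.imwrite(f'pics/w2.png',im[:,:,::-1])
for l,z in [('cap',.123),('cap_mark',.123)]:
    for d in env.recognise(n,l)[:3]: print(n,l,np.round(d['centre'],1),round(d['score'],2),ray(n,d['centre'],z,s))
print(s['tcp_pos'],s['joint_pos'],s['orientation'])
E
```

```text
clock: 3.75
tcp_pos: [0.5211, -0.0386, 0.1887]
orientation: [0.0, 0.461, 0.887, 0.0]
wrist_force: [-0.9, -0.2, 0.2]
finger_gap: 0.0854
grip_force: 0.0
wrist cap [396.7  56.8] 0.98 [0.515 0.066]
wrist cap [280.5 243.8] 0.7 [ 0.5243 -0.0437]
wrist cap_mark [282.1 242.5] 0.95 [ 0.5246 -0.0426]
wrist cap_mark [397.2  59.7] 0.69 [0.5161 0.0651]
[ 0.5211 -0.0386  0.1887] [-0.2277  0.2379 -0.2036  1.129   0.0002  0.7313] [0.0001 0.4613 0.8872 0.0001]
```

View pics/w2.png

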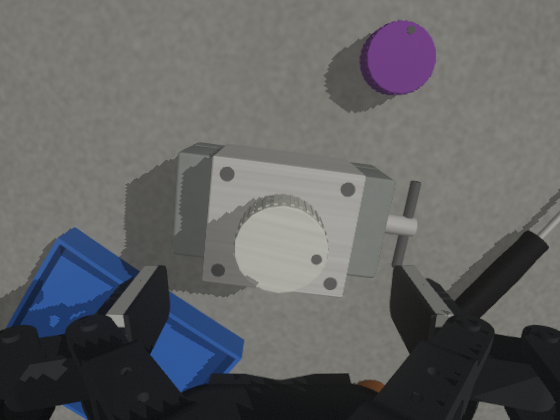

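The cap's top disc is centred at about (281.5,249), with the dot at (316,259). The block's four bolts, (227,174), (348,189), (330,284) and (218,270), give a cross-check on the centre.

Run:
```python
from h import *
np.set_printoptions(precision=4,suppress=True)
s=env.get_state()
for e in [(281.5,249),(235,249),(328,249),(281,293),(316,259)]: print(e,ray('wrist',e,.123,s))
b=np.array([ray('wrist',e,.09,s) for e in [(227,174),(348,189),(330,284),(218,270)]]);print(b.mean(0))
q=s['orientation'];M=R.from_quat([q[1],q[2],q[3],q[0]]).as_matrix()
c=ray('wrist',(281.5,249),.123,s)
print('tool shift',M.T@np.array([*(c-s['tcp_pos'][:2]),.113-s['tcp_pos'][2]]))
```

```text
(281.5, 249) [ 0.5267 -0.0464]
(235, 249) [ 0.5062 -0.0608]
(328, 249) [ 0.5472 -0.0321]
(281, 293) [ 0.5417 -0.0682]
(316, 259) [ 0.5454 -0.0405]
[ 0.5274 -0.0478]
tool shift [-0.009   0.0002  0.0755]
```

```bash
python3 -m pendant '[[1,-0.009,0,0.02,0],[1,0,0,0.03,0],[1,0,0,0.025,0],[1,0,0,0,0],[-0.2,0,0,0,0],[-0.2,0,0,0,0]]' 35; python3 -m pendant '[[-1,0,0,0,0],[-1,0,0,0,0],[-1,0,0,0,0],[-1,0,0,0,0]]' 35
python3 - <<'E'
from h import *
n='wrist'
s=env.get_state();im=env.read_camera(n);cv2.imwrite(f'pics/w3.png',im[:,:,::-1]);print(s)
E
```

```text
clock: 4.65
tcp_pos: [0.5277, -0.0473, 0.1147]
orientation: [0.001, 0.463, 0.886, 0.0]
wrist_force: [-1.8, -0.4, 22.3]
finger_gap: 0.0516
grip_force: 27.6
clock: 5.15
tcp_pos: [0.5278, -0.0473, 0.115]
orientation: [0.001, 0.463, 0.886, 0.001]
wrist_force: [-1.7, 0.1, 6.7]
finger_gap: 0.0513
grip_force: 36.4
{'clock': 5.15, 'joint_pos': array([-2.41191645e-01,  3.03903385e-01, -3.06759223e-01,  9.57112203e-01,
        3.40167984e-04,  7.21304353e-01]), 'qvel': array([-2.34702372e-04, -1.51306010e-03, -1.49051870e-04, -1.59767359e-03,
        7.29924879e-05, -1.31765538e-03]), 'tau': array([-1.94757963e-01, -4.12688577e+01,  2.52071196e+01, -4.88856845e-01,
       -1.28802639e-01,  1.03647140e-02]), 'tcp_pos': array([ 0.52778102, -0.04733971,  0.11498178]), 'orientation': array([1.42699698e-03, 4.62885022e-01, 8.86417027e-01, 5.24400237e-04]), 'wrist_force': array([-1.74879836,  0.05064606,  6.70107643]), 'ft_torque': array([ 0.18721697,  0.15428912, -0.0095717 ]), 'grip_force': 36.41643801704049, 'finger_gap': 0.05125998291003623}
```

View pics/w3.png

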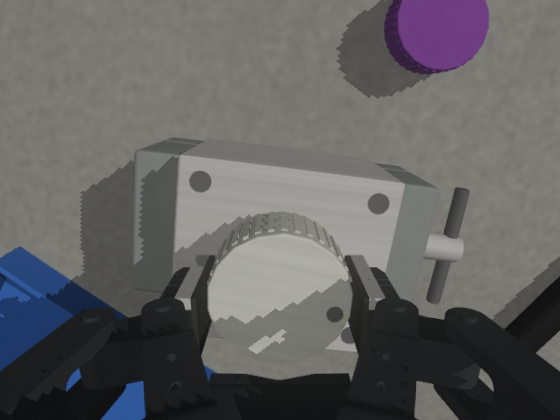

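The pads hold the cap centred at about (281,297), with the dot at (335,314). First anticlockwise turn of 80°, rising with the thread.

```bash
python3 -m pendant '[[-1,0,0,-0.0004,-0.175],[-1,0,0,-0.0004,-0.175],[-1,0,0,-0.0004,-0.175],[-1,0,0,-0.0004,-0.175],[-1,0,0,-0.0003,-0.175],[-1,0,0,-0.0004,-0.175],[-1,0,0,-0.0003,-0.175],[-1,0,0,-0.0004,-0.175]]' 35
python3 - <<'E'
from h import *
np.set_printoptions(precision=3,suppress=True)
n='wrist'
s=env.get_state();im=env.read_camera(n);cv2.imwrite(f'pics/w4.png',im[:,:,::-1]);print(s['wrist_force'],s['ft_torque'],s['joint_pos'])
print([np.round(d['centre']) for d in env.recognise(n,'cap_mark')])
E
```

```text
clock: 6.2
tcp_pos: [0.5276, -0.0473, 0.117]
orientation: [0.001, -0.22, 0.976, -0.0]
wrist_force: [0.9, 0.5, -0.3]
finger_gap: 0.0512
grip_force: 36.6
[ 0.895  0.468 -0.321] [ 0.113 -0.269  0.004] [-0.241  0.303 -0.303  0.963  0.    -0.684]
[array([280., 290.]), array([456., 295.])]
```

View pics/w4.png

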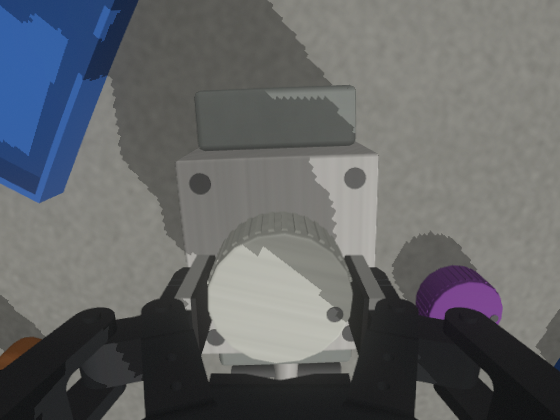

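The dot is still at (335,314) in the tool view and the housing has swung by about 80°, so the cap turned without slipping. Regrasp and take turn 2.

```bash
python3 -m pendant '[[0.7,0,0,0,0],[0.7,0,0,0,0],[0.7,0,0,0,0.175],[0.7,0,0,0,0.175],[0.7,0,0,0,0.175],[0.7,0,0,0,0.175],[0.7,0,0,0,0.175],[0.7,0,0,0,0.175]]' 35
python3 -m pendant '[[0.7,0,0,0,0.175],[0.7,0,0,0,0.175],[0.7,0,0,0,0],[-1,0,0,0,0],[-1,0,0,0,0],[-1,0,0,0,0],[-1,0,0,0,0]]' 35
python3 -m pendant '[[-1,0,0,-0.0004,-0.175],[-1,0,0,-0.0004,-0.175],[-1,0,0,-0.0004,-0.175],[-1,0,0,-0.0004,-0.175],[-1,0,0,-0.0003,-0.175],[-1,0,0,-0.0004,-0.175],[-1,0,0,-0.0003,-0.175],[-1,0,0,-0.0004,-0.175]]' 35
```

```text
clock: 7.3
tcp_pos: [0.5266, -0.0473, 0.1162]
orientation: [-0.0, 0.305, 0.952, -0.0]
wrist_force: [0.2, -0.6, 0.4]
finger_gap: 0.0725
grip_force: 0.0
clock: 8.18
tcp_pos: [0.5271, -0.0472, 0.1165]
orientation: [0.0, 0.463, 0.886, 0.0]
wrist_force: [0.7, 1.0, 1.4]
finger_gap: 0.0507
grip_force: 36.1
clock: 9.18
tcp_pos: [0.527, -0.0476, 0.1194]
orientation: [0.0, -0.22, 0.976, -0.0]
wrist_force: [1.6, -0.5, 1.6]
finger_gap: 0.0508
grip_force: 36.4
```

```bash
python3 -m pendant '[[0.7,0,0,0,0],[0.7,0,0,0,0],[0.7,0,0,0,0.175],[0.7,0,0,0,0.175],[0.7,0,0,0,0.175],[0.7,0,0,0,0.175],[0.7,0,0,0,0.175],[0.7,0,0,0,0.175]]' 35
python3 -m pendant '[[0.7,0,0,0,0.175],[0.7,0,0,0,0.175],[0.7,0,0,0,0],[-1,0,0,0,0],[-1,0,0,0,0],[-1,0,0,0,0],[-1,0,0,0,0]]' 35
python3 -m pendant '[[-1,0,0,-0.0004,-0.175],[-1,0,0,-0.0004,-0.175],[-1,0,0,-0.0004,-0.175],[-1,0,0,-0.0004,-0.175],[-1,0,0,-0.0003,-0.175],[-1,0,0,-0.0004,-0.175],[-1,0,0,-0.0003,-0.175],[-1,0,0,-0.0004,-0.175]]' 35
python3 - <<'E'
from h import *
np.set_printoptions(precision=3,suppress=True)
n='wrist'
s=env.get_state();im=env.read_camera(n);cv2.imwrite(f'pics/w5.png',im[:,:,::-1]);print(s['wrist_force'],s['ft_torque'],s['joint_pos'])
E
```

```text
clock: 10.18
tcp_pos: [0.5264, -0.0472, 0.119]
orientation: [-0.0, 0.305, 0.952, -0.0]
wrist_force: [0.9, -0.1, -0.5]
finger_gap: 0.0726
grip_force: 0.0
clock: 11.05
tcp_pos: [0.5272, -0.0472, 0.1196]
orientation: [0.0, 0.463, 0.886, 0.0]
wrist_force: [2.4, 1.3, 1.2]
finger_gap: 0.0508
grip_force: 36.2
clock: 12.05
tcp_pos: [0.5269, -0.0475, 0.1224]
orientation: [0.0, -0.22, 0.976, -0.0]
wrist_force: [1.6, 0.1, 1.0]
finger_gap: 0.0508
grip_force: 36.4
[1.562 0.072 1.029] [-0.065 -0.186 -0.031] [-0.242  0.298 -0.295  0.977 -0.    -0.684]
```

View pics/w5.png

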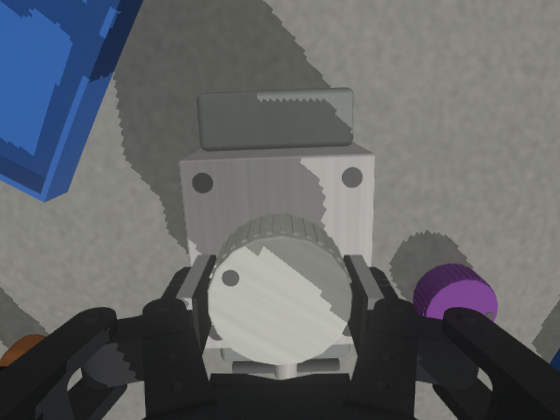

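The dot is now at (231,278), roughly 160° further round from (335,314), so about 240° in total. One more turn takes it to 320°.

```bash
python3 -m pendant '[[0.7,0,0,0,0],[0.7,0,0,0,0],[0.7,0,0,0,0.175],[0.7,0,0,0,0.175],[0.7,0,0,0,0.175],[0.7,0,0,0,0.175],[0.7,0,0,0,0.175],[0.7,0,0,0,0.175]]' 35
python3 -m pendant '[[0.7,0,0,0,0.175],[0.7,0,0,0,0.175],[0.7,0,0,0,0],[-1,0,0,0,0],[-1,0,0,0,0],[-1,0,0,0,0],[-1,0,0,0,0]]' 35
python3 -m pendant '[[-1,0,0,-0.0004,-0.175],[-1,0,0,-0.0004,-0.175],[-1,0,0,-0.0004,-0.175],[-1,0,0,-0.0004,-0.175],[-1,0,0,-0.0003,-0.175],[-1,0,0,-0.0004,-0.175],[-1,0,0,-0.0003,-0.175],[-1,0,0,-0.0004,-0.175]]' 35
python3 -m pendant '[[-1,0,0,-0.001,0],[-1,0,0,-0.002,0],[-1,0,0,0,0]]' 35
```

```text
clock: 13.1
tcp_pos: [0.5264, -0.0471, 0.1221]
orientation: [-0.0, 0.305, 0.952, -0.0]
wrist_force: [-0.2, 0.0, 0.0]
finger_gap: 0.0728
grip_force: 0.0
clock: 13.98
tcp_pos: [0.527, -0.0472, 0.1225]
orientation: [0.0, 0.463, 0.886, 0.0]
wrist_force: [1.1, 0.7, 1.5]
finger_gap: 0.0517
grip_force: 36.2
clock: 14.98
tcp_pos: [0.5268, -0.0474, 0.1254]
orientation: [0.0, -0.22, 0.976, -0.0]
wrist_force: [0.4, -0.4, 1.2]
finger_gap: 0.051
grip_force: 36.4
clock: 15.35
tcp_pos: [0.5266, -0.0472, 0.1282]
orientation: [-0.0, -0.216, 0.976, 0.0]
wrist_force: [0.1, -0.0, -0.9]
finger_gap: 0.0512
grip_force: 36.9
```

Free after the 3 mm lift, with no load. Lift it clear and carry it towards the empty blue tray.

```bash
python3 -m pendant '[[-1,0,0,-0.015,0],[-1,0,0,-0.03,0],[-1,0,0,-0.025,0],[-1,0,0,0,0]]' 35
python3 -m pendant '[[-1,0.018,-0.026,0,0],[-1,0.022,-0.031,0,0],[-1,0.022,-0.031,0,0],[-1,0.022,-0.031,0,0],[-1,0.022,-0.031,0,0],[-1,0.022,-0.031,0,0],[-1,0,0,0,0],[-1,0,0,0,0]]' 35
python3 - <<'E'
from h import *
np.set_printoptions(precision=3,suppress=True)
n='wrist'
s=env.get_state();im=env.read_camera(n);cv2.imwrite(f'pics/w6.png',im[:,:,::-1]);print(s['wrist_force'],s['ft_torque'],s['joint_pos'])
E
```

```text
clock: 15.85
tcp_pos: [0.528, -0.0476, 0.201]
orientation: [0.002, -0.217, 0.976, -0.001]
wrist_force: [0.3, -0.6, -1.6]
finger_gap: 0.0512
grip_force: 38.0
clock: 16.85
tcp_pos: [0.4867, -0.2648, 0.1974]
orientation: [-0.001, -0.217, 0.976, 0.001]
wrist_force: [-0.3, 0.3, -0.2]
finger_gap: 0.0513
grip_force: 37.9
[-0.289  0.34  -0.158] [ 0.01   0.064 -0.029] [-0.643  0.294 -0.106  1.173  0.    -1.08 ]
```

View pics/w6.png

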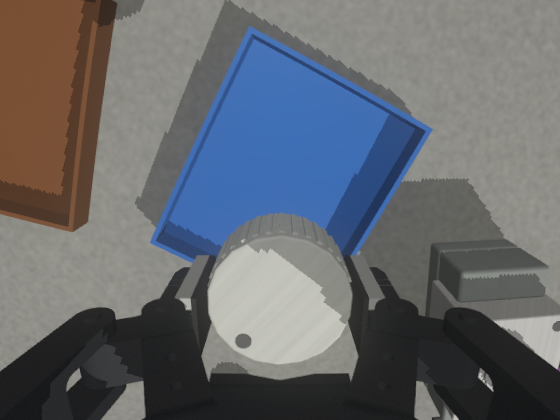

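The cap is held over the empty blue tray. The tray's rim corners are at about (250,27), (432,130) and (151,242).

Run:
```python
from h import *
np.set_printoptions(precision=4,suppress=True)
s=env.get_state()
a,b,c=[ray('wrist',e,.028,s) for e in [(250,27),(432,130),(151,242)]]
print(a,b,c,np.hypot(*(a-b)),np.hypot(*(a-c)),(b+c)/2)
print(s['wrist_force'],s['tcp_pos'])
```

```text
[ 0.3856 -0.3357] [ 0.3929 -0.1778] [ 0.5725 -0.3434] 0.15800751186636314 0.18703142548388804 [ 0.4827 -0.2606]
[ 1.0037 -0.738  -2.8564] [ 0.4869 -0.2644  0.1976]
```

Edges of 158 and 187 mm match the tray, and the TCP is within 6 mm of its centre. Lower, slowly at the end.

```bash
python3 -m pendant '[[-1,0,0,0.03,0],[-1,0,0,0.045,0],[-1,0,0,0.045,0],[-1,0,0,0.03,0],[-1,0,0,0.015,0],[-1,0,0,0,0],[-1,0,0,0,0]]' 35
python3 -m pendant '[[-1,0,0,0.002,0],[-1,0,0,0.002,0],[-1,0,0,0.001,0],[-1,0,0,0,0],[-1,0,0,0,0]]' 35
```

```text
clock: 17.77
tcp_pos: [0.4884, -0.2657, 0.0346]
orientation: [0.001, -0.217, 0.976, -0.001]
wrist_force: [0.6, 0.1, -0.5]
finger_gap: 0.0512
grip_force: 37.9
clock: 18.4
tcp_pos: [0.4874, -0.2654, 0.0283]
orientation: [0.0, -0.217, 0.976, 0.0]
wrist_force: [-0.2, -0.7, -1.3]
finger_gap: 0.051
grip_force: 37.9
```

```bash
python3 -m pendant '[[-1,0,0,0.001,0],[-1,0,0,0.001,0],[-1,0,0,0.001,0],[-1,0,0,0,0]]' 35;  python3 -m pendant '[[-1,0,0,0.001,0],[-1,0,0,0,0]]' 35
```

```text
clock: 18.9
tcp_pos: [0.4873, -0.2653, 0.0251]
orientation: [-0.0, -0.217, 0.976, 0.0]
wrist_force: [0.6, 0.1, -1.1]
finger_gap: 0.0508
grip_force: 37.9
clock: 19.15
tcp_pos: [0.4873, -0.2653, 0.0242]
orientation: [-0.0, -0.217, 0.976, 0.0]
wrist_force: [0.6, 0.1, -1.3]
finger_gap: 0.0512
grip_force: 37.9
```

```bash
python3 -m pendant '[[-1,0,0,0.001,0],[-1,0,0,0,0]]' 35;  python3 -m pendant '[[-1,0,0,0.0005,0],[-1,0,0,0,0]]' 35
```

```text
clock: 19.4
tcp_pos: [0.4873, -0.2653, 0.0232]
orientation: [-0.0, -0.217, 0.976, 0.0]
wrist_force: [-1.0, 0.3, -0.9]
finger_gap: 0.0512
grip_force: 37.9
clock: 19.65
tcp_pos: [0.4874, -0.2654, 0.023]
orientation: [0.0, -0.217, 0.976, -0.0]
wrist_force: [-1.0, 1.4, 1.9]
finger_gap: 0.0514
grip_force: 38.2
```

Contact is starting. Half a millimetre more, then release and back off.

```bash
python3 -m pendant '[[-1,0,0,0.0005,0],[-1,0,0,0,0]]' 35;  python3 -m pendant '[[0.3,0,0,0,0],[0.7,0,0,0,0],[0.7,0,0,0,0],[0.7,0,0,-0.01,0],[0.7,0,0,-0.03,0],[0.7,0,0,-0.05,0],[0.7,0,0,-0.05,0],[0.7,0,0,0,0]]'
python3 -m pendant '[[0.7,-0.03,0,-0.02,0],[0.7,-0.03,0,0,0],[0.7,0,0,0,0],[0.7,0,0,0,0]]'
python3 - <<'E'
from h import *
n='wrist'
s=env.get_state();im=env.read_camera(n);cv2.imwrite(f'pics/w7.png',im[:,:,::-1])
im=env.read_camera('scene');cv2.imwrite(f'pics/s2.png',im[:,:,::-1])
E
```

```text
clock: 19.9
tcp_pos: [0.4874, -0.2654, 0.023]
orientation: [0.0, -0.217, 0.976, -0.0]
wrist_force: [-3.2, 2.1, 6.5]
finger_gap: 0.0514
grip_force: 38.6
clock: 20.9
tcp_pos: [0.49, -0.2672, 0.1677]
orientation: [0.003, -0.217, 0.976, -0.004]
wrist_force: [-0.3, 0.2, 0.1]
finger_gap: 0.0727
grip_force: 0.0
clock: 21.4
tcp_pos: [0.5409, -0.2397, 0.1814]
orientation: [-0.001, -0.217, 0.976, 0.001]
wrist_force: [-0.2, -0.3, 0.1]
finger_gap: 0.0727
grip_force: 0.0
```

View pics/w7.png

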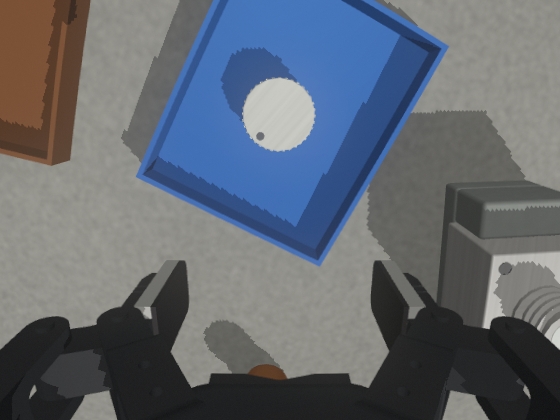

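View pics/s2.png

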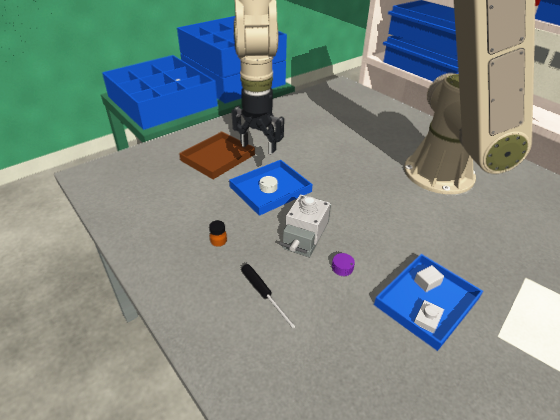

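The cap stands flat and upright in the middle of the blue tray, at wrist (279,115) and scene (268,185). The housing's neck is bare, everything else is where it was, and the gripper is clear.

```bash
python3 -c "
from workcell import env
print(env.hand_in())"
```

```text
the job is handed in; nothing more can be done
None
```

The cap was unscrewed in four regrasped turns (about 320°), lifted clear and set upright, flat on the floor of the empty blue tray; the gripper was clear, the other objects appeared unmoved, and the job was handed in at about 21 s (no verdict came back).

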